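Tip the long desk tube and take the marker to the pen tray

ROBOT

A 6-joint arm with a two-finger parallel gripper is mounted at the origin on the work surface. World frame = base frame: x ahead of the robot, y to its left, z up, the work surface at z = 0. Lengths are in m, angles in rad, forces in N, time in s.
With the tool pointing down it reaches from about 0.3 to 0.875 m from the base axis. Payload 6.4 kg.
Tool frame: the origin (TCP) lies midway between the tips of the shut fingers; the grasp point (between the pads) lies 19 mm behind it; x points along the fingers, y is the direction in which the jaws open and shut, and the axes are right-handed (so a half turn about x gives the same grasp; the last joint's range is limited). The gripper opens to 85 mm and grips with 20 to 120 N. Pads are 22 mm wide; open, the fingers measure 114 mm over their backs; the gripper's body (76 mm by 85 mm) begins 54 mm behind the grasp point. The pads swing forward as they close: fully open they stand 13 mm farther back than shut.
Start: joints at [-1.452, 0.181, 1.607, -0, 1.354, -0.206], TCP at [0.184, -0.545, 0.231] pointing down, gripper open.
Joint ranges: [-2.99, 2.99], [-0.89, 2.07], [0.3, 2.58], [-1.14, 4.28], [0, 2.63], [-3.12, 3.12]. Speed limits (rad/s): [2.57, 2.57, 3.01, 3.14, 3.14, 3.14].

INTERFACE

Orientations are given as a unit quaternion [w, x, y, z].
In Python, from bench import ctrl gives the robot as it stands.
- The arm moves only by the tool servo_tool, never from a script. Its argument "targets" is a list of rows, each a list of 7 numbers: the turn, a rotation vector about the tool's x, y, z in rad, then the shift along the tool's x, y, z in mm, then the opening, from -1 (shut) to 1 (fully open). A call has exactly 8 rows; each row is the pose to reach, as a shift and turn from the pose measured when the call began, along the tool's axes at that moment; what a row does not reach only later rows make up. A row lasts 1/8 s, in which the tool goes at most 62.5 mm and 10.7 degrees, less where a joint would pass 70% of its speed; a pose out of reach is approached as far as the arm can. A call with a gripper value outside its range is refused whole. The fingers move at their own pace and stop on an object; the grip force is fixed at half the most. Time passes only in rows, so rows that repeat a pose let the fingers close, or fill a call up. It gives the time, the measured TCP pose, the force and the opening at its end, in the units of the state.
- ctrl.get_obs(): the state, without advancing time (a new reading comes with each control period).
- ctrl.camera(name): name is "scene" or "top" or "wrist"; returns a dict with "pixels" (480x640x3 uint8, blue, green, red), "intrinsics" (3x3 intrinsics, pixels), "D" ([k1, k2, p1, p2, k3] as OpenCV has them; the pictures are not rectified), "R" (3x3) and "t" (3): a world point X has camera coordinates R X + t; the wrist camera has in their place "tool_from_camera" (4x4, takes a point from camera to tool coordinates, whose origin is the TCP and whose axes are the tool frame's). Camera axes: x right, y down, z forward; pixel columns grow to the right and rows downward; lengths in m; the calibration is good to about 2 mm. A picture is of the moment at which its call begins: read the wrist's pose just before it. There is no depth.
- ctrl.hand_in(): hands the job in, once; it reports no verdict.
The state is a dict: "time_s": time; "q": joint angles; "dq": joint speeds; "joint_efforts": joint torques, N m; "eef_pos": TCP position; "eef_rot": TCP orientation; "wrist_force": force on the tool from outside, world axes, zero at the start; "torque": the same for the moment, N m; "opening": opening from 0.0 (shut) to 1.0 (fully open).
Only numpy, scipy, OpenCV 4.12 (cv2) and the standard library are available. Lean on these libraries where they do the work, as an engineer would, in place of code of your own. Each camera call takes 0.05 s, during which the arm holds its last target.

TASK

Two swivelling pen tubes stand on the dorm desk. Tip the longer tube mouth-down so that its marker slides out against the stop, then take the marker by its exposed end, draw it out and lay it down in the open wooden pen tray, let go and at rest. Leave the shorter tube level, as it is.

Things in the scene. Friction and masses are not known exactly. Their poses are not given: they have to be found in the camera images.
- long_marker: Marker pen in the longer tube: smooth cylinder 105 x dia 18 mm, 30 g, grey, white cap. Origin at its centre, x along it to the cap end. Starts inside the tube, cap a few mm inside the mouth. Slides once the tube is tipped over 18 deg; at full tilt 45 mm sticks out, against the stop plate. Raise it 10 to 14 mm (the tube gives way), then draw it out over the plate along its axis; 60 mm frees it.
- long_tube: Longer of two aluminium tubes that swivel on stands: 125 mm long, dia 32, bore 26. Origin: pivot, mid-axis, 105 mm above the desk; x to the open mouth (+62.5 mm; closed end -62.5), y along the pivot. Starts level, turns only mouth-down, to 0.5 rad; friction (0.06 N m) keeps it where left: 1.5 N down on top 40 mm from the pivot tips it. Stop plate on the stand: face 107.5 mm along the tilted axis.
- short_tube: Shorter tube of the same make, 80 mm long, dia 32, with a 62 mm pen inside; origin at its pivot, mid-axis, x to the mouth. To stay level. Both stands are fixed: base 8 mm thick, 60 wide, from 50 mm behind the pivot to (long one) 106 in front; cheeks at y = +-24 mm, 22 long, up to 113 above the desk; stop plate 34 wide, 6 thick, square to the tilted tube, its top edge 5 mm below the tube's axis.
- tray: Open pen tray of light wood, fixed to the desk, 190 mm (x) by 120 mm (y), 18 mm high, walls and floor 4 mm thick. Origin at the centre of its underside, z up.
There are look-alikes about, which are no part of the job. Leave any blue look-alike of the part that bears short_tube alone. Of the things that look like the tray, the larger one is meant.

How it is judged:
By the outcome, as a careful person would: the job done as asked, in the order asked, and still so for the second after the job is handed in, with the robot touching nothing.
It also fails if it takes over 51 s, if anything falls off the work surface, if the arm or the gripper's body presses on something with over 40 N, if the wrist force passes 120 N, or if a joint passes its speed limit or range.

## Working session

There is one attempt and no reset: what is moved stays moved. The work goes in short steps, Python scripts to look and compute and a tool call to move; the robot and the scene stay as the last step left them, time stands still between calls to the robot, and variables do not carry over. Pictures are saved under pics/ and viewed, and the job is handed in when it is done.

Besides the shell and the picture viewer there is one more tool, called in YAML: its name, and indented under it one key for each argument. servo_tool: Moves the arm, as the interface text tells. Its arguments: {"type":"object","properties":{"targets":{"type":"array","items":{"type":"array","items":{"type":"number"}}}},"required":["targets"]}

```bash
ls; mkdir -p pics; python3 - <<'E'
from bench import ctrl
import cv2,numpy as np,pickle
o=ctrl.get_obs();print({k:np.round(v,3).tolist() for k,v in o.items()})
for n in ["scene","top","wrist"]:
    c=ctrl.camera(n);cv2.imwrite(f"pics/{n}0.png",c["pixels"]);pickle.dump(c,open(f"{n}0.pkl","wb"))
    print(n,{k:np.round(v,3).tolist() for k,v in c.items() if k!="pixels"})
E
```

```text
pics
{'time_s': 0.0, 'q': [-1.452, 0.182, 1.608, -0.0, 1.354, -0.206], 'dq': [0.001, 0.0, -0.001, -0.002, -0.001, 0.001], 'joint_efforts': [0.0, -44.487, -35.134, -0.0, 0.009, 0.0], 'eef_pos': [0.183, -0.544, 0.23], 'eef_rot': [0.114, 0.698, 0.115, -0.698], 'wrist_force': [0.41, -1.144, -0.241], 'torque': [-0.021, -0.018, 0.032], 'opening': 1.0}
scene {'intrinsics': [[541.025, 0.0, 327.052], [0.0, 541.025, 234.47], [0.0, 0.0, 1.0]], 'D': [0.049, 0.0, 0.0, 0.0, 0.0], 'R': [[0.867, 0.499, 0.012], [0.432, -0.739, -0.518], [-0.25, 0.454, -0.856]], 't': [-0.312, -0.176, 1.279]}
top {'intrinsics': [[499.13, 0.0, 320.823], [0.0, 499.13, 243.088], [0.0, 0.0, 1.0]], 'D': [-0.134, 0.0, 0.0, 0.0, 0.0], 'R': [[0.012, -1.0, 0.001], [-0.996, -0.012, -0.093], [0.093, 0.0, -0.996]], 't': [-0.082, 0.433, 0.889]}
wrist {'intrinsics': [[402.295, 0.0, 318.25], [0.0, 402.295, 243.447], [0.0, 0.0, 1.0]], 'D': [0.02, 0.0, 0.0, 0.0, 0.0], 'tool_from_camera': [[-0.0, -0.258, 0.966, -0.143], [1.0, 0.001, 0.0, 0.001], [-0.001, 0.966, 0.258, -0.066], [0.0, 0.0, 0.0, 1.0]]}
```

View pics/scene0.png

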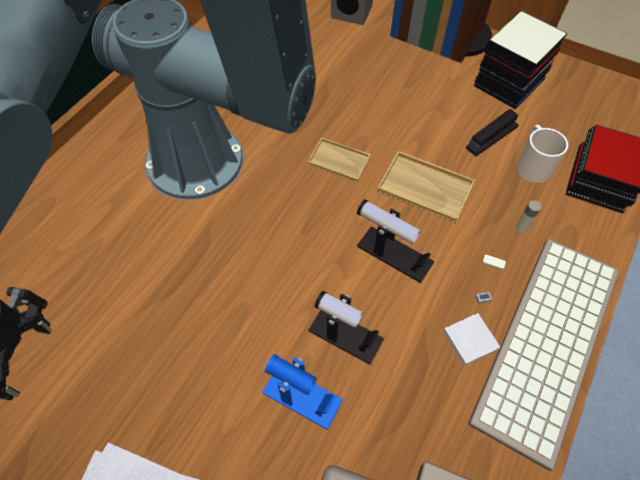

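View pics/top0.png

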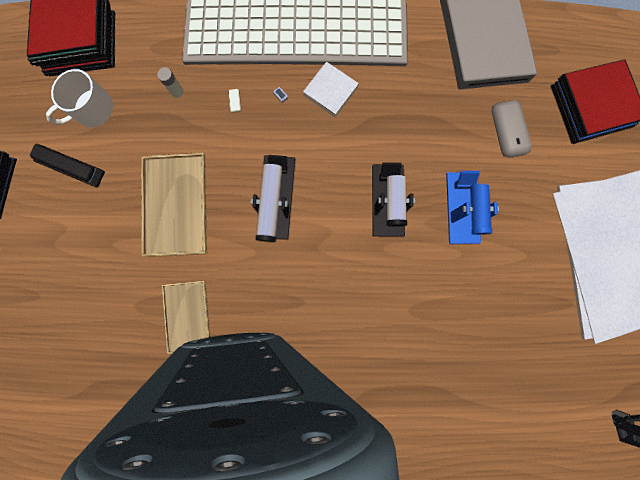

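View pics/wrist0.png

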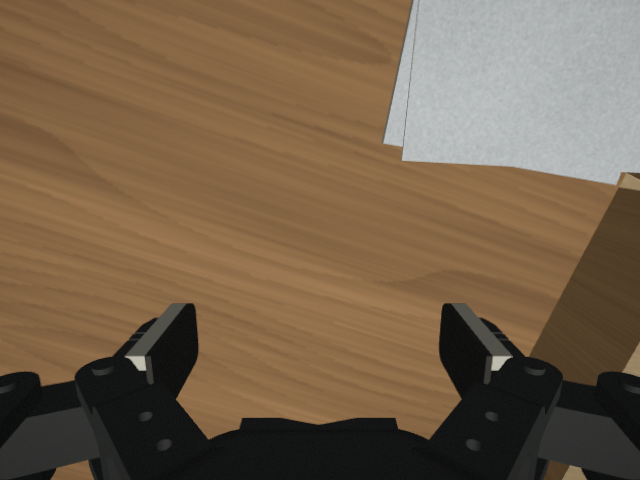

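Candidates:
- **Tubes:** in the top view, aluminium at (270,202), aluminium at (396,200), and blue at (482,209). The longest is at (270,202), so it is long_tube. The one at (396,200) is short_tube, and the blue one is its look-alike, to be left alone.
- **Trays:** (173,205) and (186,316). The larger, at (173,205), is meant.

I'll confirm in enlarged crops.

```bash
python3 - <<'E'
import cv2
a=cv2.imread("pics/top0.png")[140:270,130:310];cv2.imwrite("pics/topc.png",cv2.resize(a,None,fx=4.4,fy=4.4,interpolation=cv2.INTER_CUBIC))
a=cv2.imread("pics/scene0.png")[140:290,340:490];cv2.imwrite("pics/scenec.png",cv2.resize(a,None,fx=4,fy=4,interpolation=cv2.INTER_CUBIC))
E
```

```text
(no output)
```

View pics/topc.png

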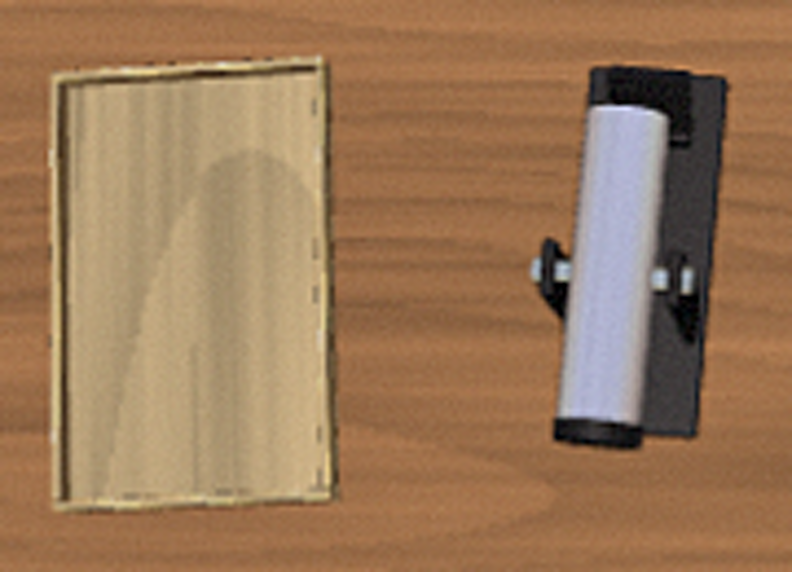

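View pics/scenec.png

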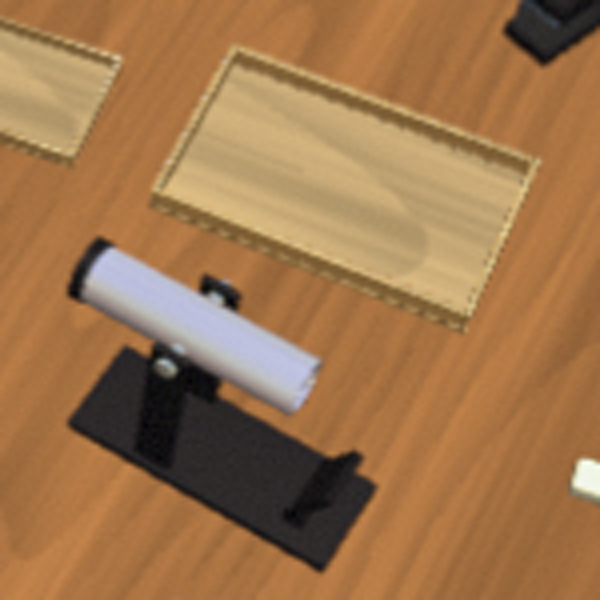

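```bash
cat >h.py <<'E'
import cv2,numpy as np,pickle
from scipy.optimize import least_squares
def proj(c,X):
    r,_=cv2.Rodrigues(c["R"]); p,_=cv2.projectPoints(np.asarray(X,float).reshape(-1,1,3),r,np.asarray(c["t"],float),np.asarray(c["intrinsics"]),np.asarray(c["D"],float)); return p[:,0]
def fit(obs,x0):
    # obs: (cam,[local xyz],[px])
    def W(p,L):
        c,s=np.cos(p[2]),np.sin(p[2]);return [p[0]+c*L[0]-s*L[1],p[1]+s*L[0]+c*L[1],L[2]]
    f=lambda p:np.concatenate([proj(c,W(p,L))[0]-px for c,L,px in obs])
    r=least_squares(f,x0,loss="soft_l1");return r.x,f(r.x).reshape(-1,2)
E
python3 - <<'E'
from h import *
T=pickle.load(open("top0.pkl","rb"));S=pickle.load(open("scene0.pkl","rb"))
t=lambda u,v:np.array([130+(u+.5)/4.4-.5,140+(v+.5)/4.4-.5]); s=lambda u,v:np.array([340+(u+.5)/4-.5,140+(v+.5)/4-.5])
m=1e-3*1
obs=[(T,[.106,-.03,.008],t(727,77)),(T,[-.05,-.03,.008],t(696,437)),(S,[-.05,-.03,.008],s(70,423)),(S,[.106,-.03,.008],s(322,566)),(S,[.106,.03,.008],s(375,486)),(S,[-.05,.03,.008],s(123,349)),
(T,[.0625,0,.121],t(628,106)),(T,[-.0625,0,.105],t(598,436)),(S,[.0625,0,.105],s(306,388)),(S,[-.0625,0,.105],s(92,270))]
p,r=fit(obs,[.6,0,0]);print("stand",p.round(4),r.round(1).tolist())
obs=[(T,[a*.095,b*.06,.018],t(u,v)) for a,b,u,v in [(1,1,53,75),(1,-1,326,60),(-1,1,53,510),(-1,-1,335,497)]]+[(S,[a*.095,b*.06,.018],s(u,v)) for a,b,u,v in [(-1,1,235,48),(1,1,538,160),(1,-1,466,318),(-1,-1,152,196)]]
p,r=fit(obs,[.6,.2,0]);print("tray",p.round(4),r.round(1).tolist())
E
```

```text
stand [ 0.4931  0.0103 -0.069 ] [[0.7, 0.1], [0.4, 0.4], [-0.7, -0.5], [0.7, 0.9], [1.2, -0.4], [0.7, -1.6], [-0.5, -0.3], [0.2, 0.8], [0.4, 0.5], [-0.7, -0.1]]
tray [0.5039 0.1998 0.0591] [[0.1, -0.4], [0.1, -0.8], [0.6, 0.7], [0.0, 0.7], [-0.6, -1.1], [1.0, 0.2], [1.1, 0.3], [-0.4, -1.3]]
```

```bash
cat >>h.py <<'E'
from scipy.spatial.transform import Rotation as Ro
def pose():
    from bench import ctrl
    o=ctrl.get_obs();w,x,y,z=o["eef_rot"];return o,np.array(o["eef_pos"]),Ro.from_quat([x,y,z,w])
def R_des(yaw,pitch,flip=0):
    # tool x down, tilted: stand axes; pitch = marker nose-down angle; tool y = stand y (flip -> -y)
    c,s=np.cos(yaw),np.sin(yaw)
    ax=np.array([c*np.cos(pitch),s*np.cos(pitch),-np.sin(pitch)]); y=np.array([-s,c,0])
    if flip: y=-y
    n=np.cross(ax,np.array([-s,c,0])) # up normal
    x=-n; return Ro.from_matrix(np.column_stack([x,y,np.cross(x,y)]))
def rel(P,Rd):
    o,p,R=pose();return (R.inv()*Rd).as_rotvec().round(3),(1e3*R.inv().apply(np.asarray(P)-p)).round(1)
ST=np.array([.4931,.0103]);SY=-.069
def stand(d,h,th,z0=.105):
    # point at d along axis tilted by th, h above axis, ->world
    x=d*np.cos(th)+h*np.sin(th); z=-d*np.sin(th)+h*np.cos(th)
    return np.array([ST[0]+np.cos(SY)*x,ST[1]+np.sin(SY)*x,z0+z])
E
python3 - <<'E'
from h import *
o,p,R=pose();print(R.as_matrix().round(2).tolist(),o["q"])
for f in(0,1):print(f,R_des(SY,0,f).as_matrix().round(2).tolist(), rel(stand(.048,.06,0),R_des(SY,0,f)))
E
```

```text
[[-0.0, 0.32, -0.95], [0.0, -0.95, -0.32], [-1.0, -0.0, -0.0]] [-1.45229958e+00  1.81370263e-01  1.60778052e+00 -2.02161056e-05
  1.35379383e+00 -2.06273679e-01]
0 [[-0.0, 0.07, 1.0], [0.0, 1.0, -0.07], [-1.0, -0.0, -0.0]] (array([-2.748e+00, -2.000e-03,  0.000e+00]), array([  66.3, -408.5, -514.8]))
1 [[0.0, -0.07, -1.0], [-0.0, -1.0, 0.07], [-1.0, -0.0, -0.0]] (array([0.394, 0.   , 0.001]), array([  66.3, -408.5, -514.8]))
```

servo_tool:
  targets:
    - [0.2, 0, 0, 10, -36, -46, -1]
    - [0.394, 0, 0, 20, -72, -92, -1]
    - [0.394, 0, 0, 20, -116, -145, -1]
    - [0.394, 0, 0, 20, -160, -200, -1]
    - [0.394, 0, 0, 20, -204, -256, -1]
    - [0.394, 0, 0, 20, -248, -312, -1]
    - [0.394, 0, 0, 20, -292, -368, -1]
    - [0.394, 0, 0, 20, -330, -415, -1]

```text
time_s: 1.15
eef_pos: [0.4514, -0.1297, 0.2112]
eef_rot: [-0.025, 0.707, -0.024, -0.707]
wrist_force: [0.7, -1.0, -0.5]
opening: 0.004
```

```bash
python3 - <<'E'
from h import *
o,p,R=pose();print(p,o["q"].round(2),rel(stand(.05,.030,0),R_des(SY,0,1)))
E
```

```text
[ 0.45144763 -0.12973065  0.21121335] [-0.53 -0.04  1.88  0.    1.3   1.11] (array([-0.   , -0.   ,  0.001]), array([  76.4, -142.5,  -81.8]))
```

servo_tool:
  targets:
    - [0, 0, 0, 0, -50, -29, -1]
    - [0, 0, 0, 0, -100, -58, -1]
    - [0, 0, 0, 25, -142, -82, -1]
    - [0, 0, 0, 55, -142, -82, -1]
    - [0, 0, 0, 76, -142, -82, -1]
    - [0, 0, 0, 76, -142, -82, -1]
    - [0, 0, 0, 76, -142, -82, -1]
    - [0, 0, 0, 76, -142, -82, -1]

```text
time_s: 2.15
eef_pos: [0.544, 0.006, 0.1367]
eef_rot: [-0.025, 0.708, -0.024, -0.706]
wrist_force: [0.3, 0.9, 0.0]
opening: -0.006
```

```bash
python3 - <<'E'
from h import *
from bench import ctrl
o,p,R=pose();print(p,o["q"].round(2),o["wrist_force"],rel(stand(.05,.016,0),R_des(SY,0,1)))
c=ctrl.camera("wrist");cv2.imwrite("pics/w1.png",c["pixels"])
E
```

```text
[0.54395187 0.0059529  0.13671735] [-0.21  0.22  1.77  0.    1.15  1.43] [0.3413324  0.90797157 0.02004735] (array([-0.001, -0.003,  0.001]), array([15.7, -0.8,  1.1]))
```

View pics/w1.png

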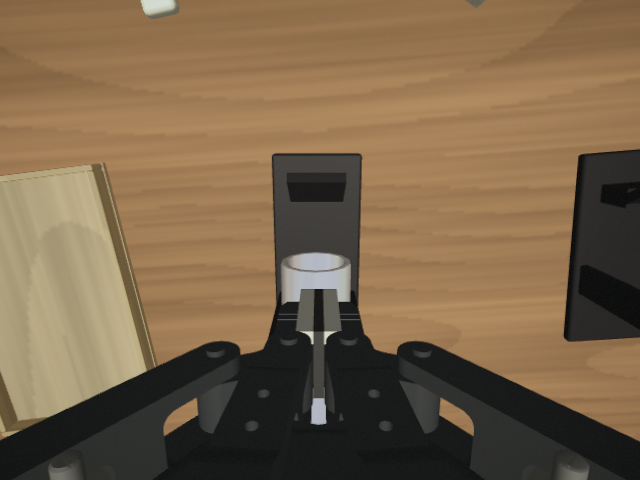

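The fingers at (320,310) are centred on the tube, whose mouth is at (316,262). The stop plate is at (317,187) ahead of it. Now I'll press down.

servo_tool:
  targets:
    - [0, 0, 0, 10, 0, 1, -1]
    - [0, 0, 0, 15, 0, 1, -1]
    - [0, 0, 0, 20, 0, 1, -1]
    - [0, 0, 0, 25, 0, 1, -1]
    - [0, 0, 0, 30, 0, 1, -1]
    - [0, 0, 0, 34, 0, 1, -1]
    - [0, 0, 0, 37, 0, 1, -1]
    - [0, 0, 0, 37, 0, 1, -1]

```text
time_s: 3.2
eef_pos: [0.5426, 0.0061, 0.0992]
eef_rot: [-0.025, 0.707, -0.024, -0.706]
wrist_force: [1.4, 0.7, 1.3]
opening: 0.003
```

```bash
python3 - <<'E'
from h import *
from bench import ctrl
o,p,R=pose();print(p,o["wrist_force"])
c=ctrl.camera("wrist");cv2.imwrite("pics/w2.png",c["pixels"][100:400,170:470])
E
```

```text
[0.54258583 0.00608826 0.09922672] [1.38627873 0.74320773 1.26074509]
```

View pics/w2.png

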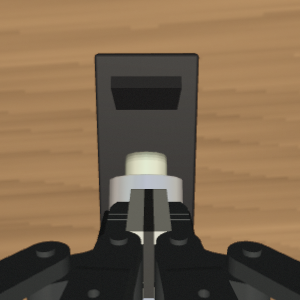

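The tube is tipping, and the white cap is coming out at crop (146,165). I'll press the last few millimetres gently.

servo_tool:
  targets:
    - [0, 0, 0, 1, 0, 0, -1]
    - [0, 0, 0, 2, 0, 0, -1]
    - [0, 0, 0, 3, 0, 0, -1]
    - [0, 0, 0, 4, 0, 0, -1]
    - [0, 0, 0, 5, 0, 0, -1]
    - [0, 0, 0, 5, 0, 0, -1]
    - [0, 0, 0, 5, 0, 0, -1]
    - [0, 0, 0, 5, 0, 0, -1]

```text
time_s: 4.25
eef_pos: [0.5453, 0.0057, 0.0972]
eef_rot: [-0.025, 0.709, -0.025, -0.704]
wrist_force: [1.8, 0.9, 13.8]
opening: 0.002
```

```bash
python3 - <<'E'
from h import *
from bench import ctrl
o,p,R=pose();print(p,o["wrist_force"])
c=ctrl.camera("wrist");cv2.imwrite("pics/w3.png",c["pixels"][100:400,170:470])
E
```

```text
[0.54527925 0.00571533 0.09719313] [ 1.81908135  0.85578648 13.7809824 ]
```

View pics/w3.png

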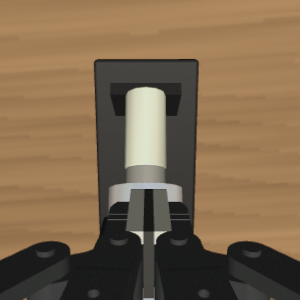

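```bash
python3 - <<'E'
from h import *
print(rel(stand(.086,.065,.5),R_des(SY,.5,1)))
E
```

```text
(array([-0.001, -0.508,  0.   ]), array([-23.2,  -1. , -54.4]))
```

servo_tool:
  targets:
    - [0, 0, 0, -30, 0, 0, -1]
    - [0, 0, 0, -60, 0, 0, -1]
    - [0, -0.17, 0, -70, 0, -20, 0]
    - [0, -0.34, 0, -60, -1, -40, 0.2]
    - [0, -0.508, 0, -45, -1, -54, 0.2]
    - [0, -0.508, 0, -23, -1, -54, 0.2]
    - [0, -0.508, 0, -23, -1, -54, 0.2]
    - [0, -0.508, 0, -23, -1, -54, 0.2]

```text
time_s: 5.3
eef_pos: [0.5989, 0.0031, 0.1229]
eef_rot: [0.03, -0.511, 0.018, 0.859]
wrist_force: [0.3, 0.9, 0.7]
opening: 0.597
```

```bash
python3 - <<'E'
from h import *
from bench import ctrl
o,p,R=pose();print(p,o["q"].round(2),o["wrist_force"],o["opening"],rel(stand(.086,-.0125,.5),R_des(SY,.5,1)))
c=ctrl.camera("wrist");cv2.imwrite("pics/w4.png",c["pixels"]);c.update(p=p,R=R.as_matrix());pickle.dump(c,open("w4.pkl","wb"))
c=ctrl.camera("scene");cv2.imwrite("pics/s4.png",cv2.resize(c["pixels"][150:300,320:480],None,fx=4,fy=4,interpolation=cv2.INTER_CUBIC))
E
```

```text
[0.59887675 0.00311409 0.12286489] [-0.17  0.7   1.2  -0.05  1.74  1.48] [0.34997032 0.91809833 0.72761856] 0.5970045865712539 (array([-0.   , -0.003,  0.   ]), array([79. ,  0.1, -1.3]))
```

View pics/w4.png

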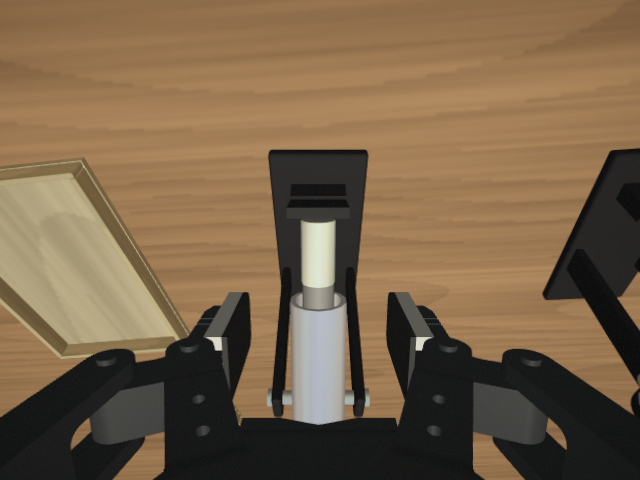

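View pics/s4.png

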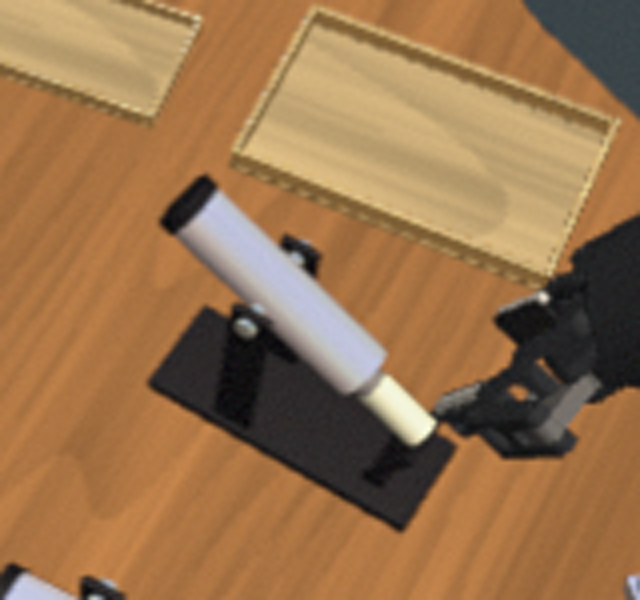

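```bash
python3 - <<'E'
from h import *
c=pickle.load(open("w4.pkl","rb"));M=np.eye(4);M[:3,:3]=c["R"];M[:3,3]=c["p"]
W=np.linalg.inv(M@np.array(c["tool_from_camera"]));c["R"]=W[:3,:3];c["t"]=W[:3,3]
for n,d,h in[("mouth top",.0625,.016),("mouth centre",.0625,0),("marker tip top",.1075,.005),("plate top near",.1075,-.005),("plate top far",.1135,-.005)]:print(n,proj(c,stand(d,h,.5)).round(0))
im=cv2.imread("pics/w4.png")[170:340,250:390];cv2.imwrite("pics/w4c.png",cv2.resize(im,None,fx=3.5,fy=3.5,interpolation=cv2.INTER_CUBIC))
E
```

```text
mouth top [[318. 310.]]
mouth centre [[318. 298.]]
marker tip top [[318. 221.]]
plate top near [[318. 218.]]
plate top far [[318. 207.]]
```

View pics/w4c.png

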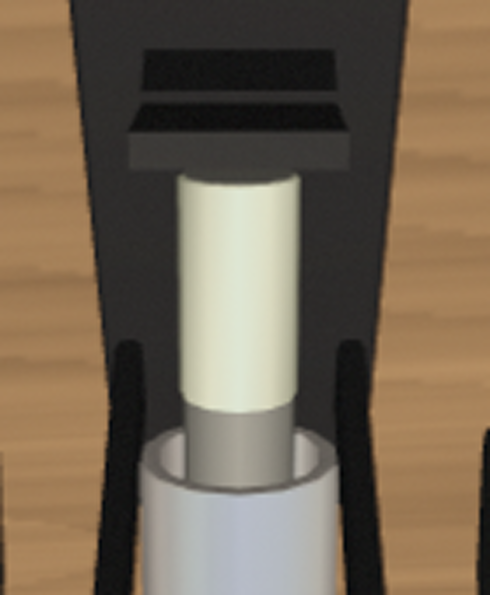

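The model's predicted pixels match the picture: tip at 221, plate edge at 218, mouth at 310. Descending and gripping near the fingertips, so that the fingers clear the plate.

servo_tool:
  targets:
    - [0, 0, 0, 35, 0, -1, 0.2]
    - [0, 0, 0, 65, 0, -1, 0.2]
    - [0, 0, 0, 79, 0, -1, 0.2]
    - [0, 0, 0, 79, 0, -1, 0.2]
    - [0, 0, 0, 79, 0, -1, -1]
    - [0, 0, 0, 79, 0, -1, -1]
    - [0, 0, 0, 79, 0, -1, -1]
    - [0, 0, 0, 79, 0, -1, -1]

```text
time_s: 6.4
eef_pos: [0.5642, 0.0052, 0.0548]
eef_rot: [0.03, -0.513, 0.018, 0.858]
wrist_force: [2.8, -0.5, 4.2]
opening: 0.185
```

```bash
python3 - <<'E'
from h import *
from bench import ctrl
o,p,R=pose();print(p,o["q"].round(2),o["wrist_force"],o["opening"],rel(stand(.086,-.0125,.5),R_des(SY,.5,1)))
# raise: rotate .07 about pivot, +5 mm normal
th=.43; raised=stand(.086,-.0125+.005,th); print("raise",rel(raised,R_des(SY,th,1)))
c=ctrl.camera("wrist");cv2.imwrite("pics/w5.png",c["pixels"][150:480,120:520])
E
```

```text
[0.56416449 0.00521699 0.05476501] [-0.17  0.71  1.33 -0.05  1.59  1.48] [ 2.81500493 -0.53514223  4.21971107] 0.18466388348606266 (array([-0.001, -0.007, -0.   ]), array([ 2.6, -0.2,  0.6]))
raise (array([-0.001,  0.063, -0.   ]), array([-8.5, -0.2,  0.2]))
```

View pics/w5.png

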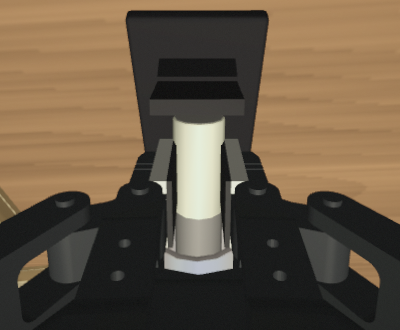

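servo_tool:
  targets:
    - [0, 0.01, 0, -2, 0, 0, -1]
    - [0, 0.02, 0, -4, 0, 0, -1]
    - [0, 0.035, 0, -6, 0, 0, -1]
    - [0, 0.05, 0, -8, 0, 0, -1]
    - [0, 0.063, 0, -10, 0, 0, -1]
    - [0, 0.063, 0, -10, 0, 0, -1]
    - [0, 0.063, 0, -10, 0, 0, -1]
    - [0, 0.063, 0, -10, 0, 0, -1]

```text
time_s: 7.45
eef_pos: [0.5689, 0.0049, 0.0634]
eef_rot: [0.029, -0.54, 0.019, 0.841]
wrist_force: [-0.1, 0.4, 0.4]
opening: 0.185
```

```bash
python3 - <<'E'
from h import *
from bench import ctrl
o,p,R=pose();print(p,o["q"].round(2),o["wrist_force"],o["opening"])
th=.43; raised=stand(.086,-.0125+.005,th); print("raise",rel(raised,R_des(SY,th,1)))
c=ctrl.camera("wrist");cv2.imwrite("pics/w6.png",c["pixels"][150:480,120:520])
c=ctrl.camera("scene");cv2.imwrite("pics/s6.png",cv2.resize(c["pixels"][150:300,320:480],None,fx=4,fy=4,interpolation=cv2.INTER_CUBIC))
E
```

```text
[0.5689069  0.00489042 0.06344778] [-0.17  0.66  1.37 -0.04  1.54  1.48] [-0.12698463  0.39704775  0.37784994] 0.18467481372240377
raise (array([-0.001, -0.   , -0.   ]), array([ 1.4, -0.2,  0.4]))
```

View pics/w6.png

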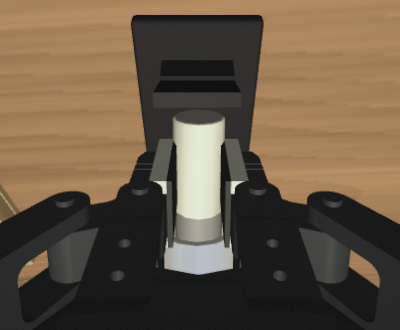

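View pics/s6.png

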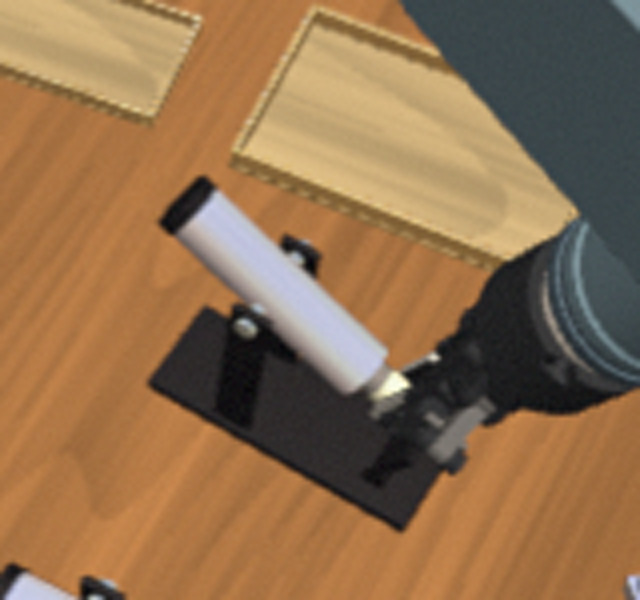

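servo_tool:
  targets:
    - [0, 0, 0, -2, 0, 0, -1]
    - [0, 0, 0, -2, 0, -3, -1]
    - [0, 0, 0, -2, 0, -8, -1]
    - [0, 0, 0, -2, 0, -13, -1]
    - [0, 0, 0, -2, 0, -18, -1]
    - [0, 0, 0, -2, 0, -24, -1]
    - [0, 0, 0, -2, 0, -30, -1]
    - [0, 0, 0, -2, 0, -30, -1]

```text
time_s: 8.55
eef_pos: [0.5973, 0.0029, 0.0524]
eef_rot: [0.029, -0.54, 0.019, 0.841]
wrist_force: [-0.0, -0.0, -0.7]
opening: 0.184
```

```bash
python3 - <<'E'
from h import *
from bench import ctrl
o,p,R=pose();print(p,o["wrist_force"],o["opening"])
c=ctrl.camera("wrist");cv2.imwrite("pics/w7.png",c["pixels"][100:480,120:520])
E
```

```text
[0.59725769 0.00286086 0.05239226] [-0.03937376 -0.02223173 -0.74273765] 0.1837083008197098
```

View pics/w7.png

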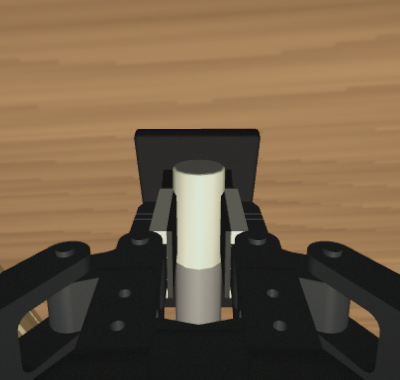

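The marker is coming out over the plate with no force, and the grip hasn't shifted. Continuing.

servo_tool:
  targets:
    - [0, 0, 0, 0, 0, -7, -1]
    - [0, 0, 0, 0, 0, -15, -1]
    - [0, 0, 0, 0, 0, -23, -1]
    - [0, 0, 0, 0, 0, -31, -1]
    - [0, 0, 0, 0, 0, -39, -1]
    - [0, 0, 0, 0, 0, -46, -1]
    - [0, 0, 0, 0, 0, -50, -1]
    - [0, 0, 0, 0, 0, -50, -1]

```text
time_s: 9.6
eef_pos: [0.6425, -0.0003, 0.0314]
eef_rot: [0.029, -0.539, 0.019, 0.841]
wrist_force: [-0.8, -1.0, -0.9]
opening: 0.183
```

```bash
python3 - <<'E'
from h import *
from bench import ctrl
o,p,R=pose();print(p,o["wrist_force"],o["opening"],o["q"].round(2))
TR=np.array([.5039,.1998]);TY=.0591
ax=np.array([np.cos(TY),np.sin(TY)])
for z in(.12,.008):
    g=np.r_[TR+ax*.032,z];print(z,g,rel(g,R_des(TY,0,1)))
print(rel(p+[0,0,.09],R_des(SY,.43,1)))
c=ctrl.camera("scene");cv2.imwrite("pics/s8.png",cv2.resize(c["pixels"][130:300,320:500],None,fx=3.5,fy=3.5,interpolation=cv2.INTER_CUBIC))
E
```

```text
[ 6.42473795e-01 -2.66313108e-04  3.14494615e-02] [-0.84131938 -0.95781379 -0.94139604] 0.18263695577510441 [-0.16  0.85  1.13 -0.04  1.59  1.48]
0.12 [0.53584413 0.2016901  0.12      ] (array([-0.127,  0.43 ,  0.027]), array([ -30.3, -194. ,  146.4]))
0.008 [0.53584413 0.2016901  0.008     ] (array([-0.127,  0.43 ,  0.027]), array([  71.5, -194.1,   99.7]))
(array([-0.001,  0.   , -0.   ]), array([-81.8,   0. ,  37.5]))
```

View pics/s8.png

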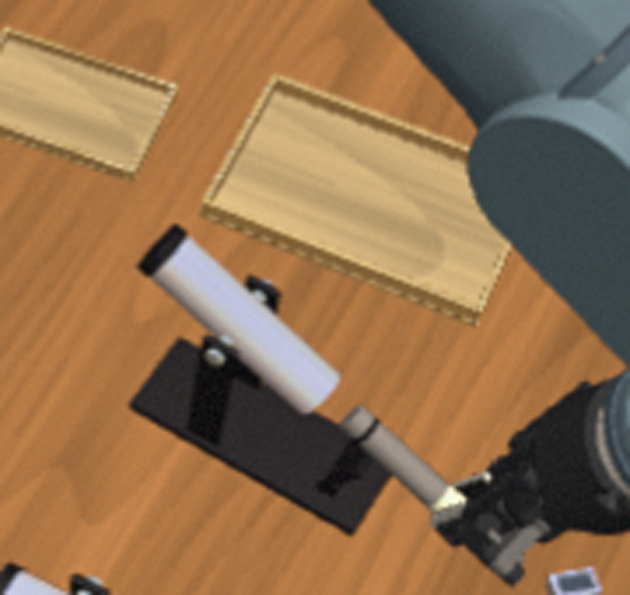

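The marker is fully free: its tail at crop (355,420) is clear of the mouth at (325,390). I'll lift it, carry it over the tray and level it.

servo_tool:
  targets:
    - [0, 0, 0, -35, 0, 0, -1]
    - [0, 0, 0, -75, 0, 0, -1]
    - [0, 0, 0, -90, -40, 20, -1]
    - [-0.03, 0.1, 0.01, -85, -80, 50, -1]
    - [-0.06, 0.2, 0.013, -70, -120, 80, -1]
    - [-0.09, 0.3, 0.02, -55, -160, 115, -1]
    - [-0.127, 0.43, 0.027, -40, -190, 146, -1]
    - [-0.127, 0.43, 0.027, -30, -194, 146, -1]

```text
time_s: 10.65
eef_pos: [0.5303, 0.2039, 0.1193]
eef_rot: [-0.023, -0.706, -0.023, 0.707]
wrist_force: [-0.4, 0.2, -0.4]
opening: 0.181
```

servo_tool:
  targets:
    - [0, 0, 0, 0, 0, 0, -1]
    - [0, 0, 0, 0, 0, 0, -1]
    - [0, 0, 0, 0, 0, 0, -1]
    - [0, 0, 0, 0, 0, 0, -1]
    - [0, 0, 0, 0, 0, 0, -1]
    - [0, 0, 0, 0, 0, 0, -1]
    - [0, 0, 0, 0, 0, 0, -1]
    - [0, 0, 0, 0, 0, 0, -1]

```text
time_s: 11.65
eef_pos: [0.5303, 0.204, 0.1194]
eef_rot: [-0.023, -0.706, -0.023, 0.707]
wrist_force: [-0.6, 0.3, 0.0]
opening: 0.18
```

```bash
python3 - <<'E'
from h import *
from bench import ctrl
o,p,R=pose();print(p,o["wrist_force"],o["opening"],o["q"].round(2))
TR=np.array([.5039,.1998]);TY=.0591
ax=np.array([np.cos(TY),np.sin(TY)])
for z in(.03,.009):
    g=np.r_[TR+ax*.032,z];print(z,g,rel(g,R_des(TY,0,1)))
c=ctrl.camera("scene");cv2.imwrite("pics/s9.png",cv2.resize(c["pixels"][100:270,350:530],None,fx=3.5,fy=3.5,interpolation=cv2.INTER_CUBIC))
c=ctrl.camera("wrist");cv2.imwrite("pics/w9.png",c["pixels"])
E
```

```text
[0.53025992 0.20397903 0.11936397] [-0.55443614  0.31813398  0.00651212] 0.17974976125582295 [0.16 0.29 1.71 0.   1.14 1.66]
0.03 [0.53584413 0.2016901  0.03      ] (array([0.005, 0.002, 0.   ]), array([89.4,  2.7, -5.6]))
0.009 [0.53584413 0.2016901  0.009     ] (array([0.005, 0.002, 0.   ]), array([110.4,   2.7,  -5.6]))
```

View pics/s9.png

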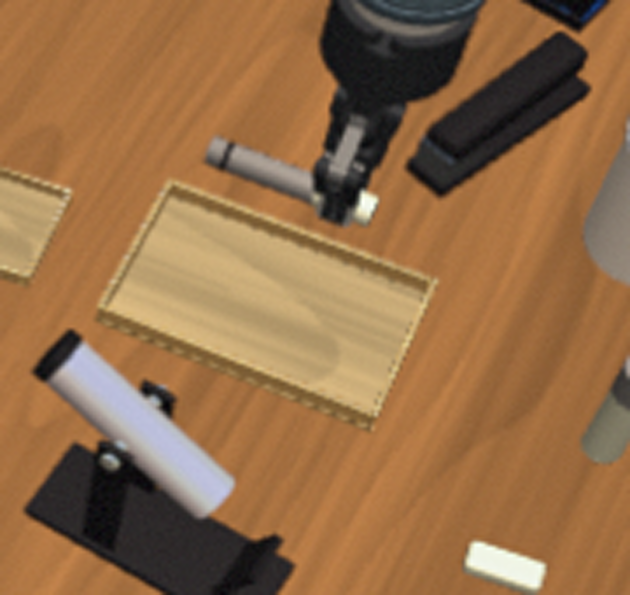

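View pics/w9.png

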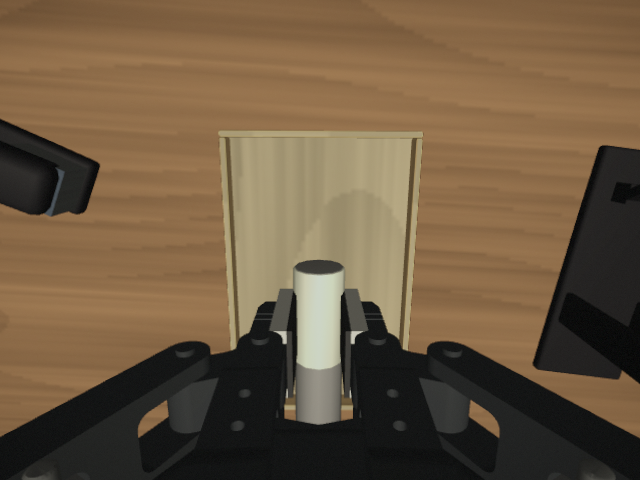

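```bash
python3 - <<'E'
from h import *
o,p,R=pose();S=pickle.load(open("scene0.pkl","rb"))
for n,u,v in[("tail",212,150),("cap",369,209)]:
    px=np.array([[[350+(u+.5)/3.5-.5,100+(v+.5)/3.5-.5]]])
    r=cv2.undistortPoints(px,np.array(S["intrinsics"]),np.array(S["D"]))[0,0]
    Rc=np.array(S["R"]);t=np.array(S["t"]);C=-Rc.T@t;d=Rc.T@np.r_[r,1]
    y=R.as_matrix()[:,1];s=(y@(p-C))/(y@d);print(n,(1e3*R.inv().apply(C+s*d-p)).round(1))
E
```

```text
tail [-6.6 -0.  83.4]
cap [ -6.    0.  -16.7]
```

The marker is level, with its axis about 6 mm above the TCP, which matches the expected grip. Lowering it into the tray.

servo_tool:
  targets:
    - [0.005, 0, 0, 30, 3, -6, -1]
    - [0.005, 0, 0, 60, 3, -6, -1]
    - [0.005, 0, 0, 85, 3, -6, -1]
    - [0.005, 0, 0, 97, 3, -6, -1]
    - [0.005, 0, 0, 104, 3, -6, -1]
    - [0.005, 0, 0, 108, 3, -6, -1]
    - [0.005, 0, 0, 111, 3, -6, -1]
    - [0.005, 0, 0, 111, 3, -6, -1]

```text
time_s: 12.75
eef_pos: [0.5365, 0.2014, 0.0087]
eef_rot: [-0.021, -0.706, -0.021, 0.707]
wrist_force: [-1.0, 0.0, 0.0]
opening: 0.181
```

servo_tool:
  targets:
    - [0, 0, 0, 0.5, 0, 0, -1]
    - [0, 0, 0, 1, 0, 0, -1]
    - [0, 0, 0, 1.5, 0, 0, -1]
    - [0, 0, 0, 1.5, 0, 0, -1]
    - [0, 0, 0, 1.5, 0, 0, -1]
    - [0, 0, 0, 1.5, 0, 0, -1]
    - [0, 0, 0, 1.5, 0, 0, -1]
    - [0, 0, 0, 1.5, 0, 0, -1]

```text
time_s: 13.75
eef_pos: [0.5367, 0.2015, 0.0076]
eef_rot: [-0.021, -0.706, -0.021, 0.707]
wrist_force: [-2.2, -1.1, 4.8]
opening: 0.175
```

```bash
python3 - <<'E'
from h import *
from bench import ctrl
o,p,R=pose();print(p,o["wrist_force"],o["opening"])
c=ctrl.camera("scene");cv2.imwrite("pics/s10.png",cv2.resize(c["pixels"][100:270,350:530],None,fx=3.5,fy=3.5,interpolation=cv2.INTER_CUBIC))
E
```

```text
[0.53670728 0.20146452 0.0076324 ] [-2.20229921 -1.07142835  4.82068824] 0.17489049141398494
```

View pics/s10.png

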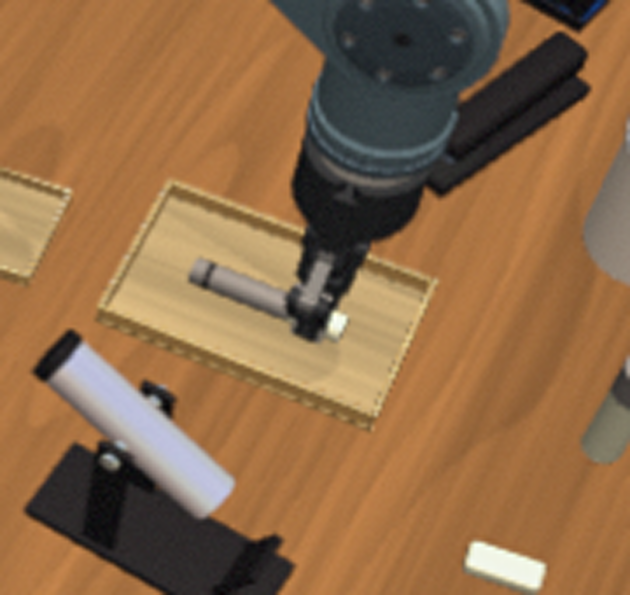

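Contact with the floor reads 4.8 N. I'll open part way, wait, then rise.

servo_tool:
  targets:
    - [0, 0, 0, 0, 0, 0, -0.55]
    - [0, 0, 0, 0, 0, 0, -0.45]
    - [0, 0, 0, 0, 0, 0, -0.35]
    - [0, 0, 0, 0, 0, 0, -0.25]
    - [0, 0, 0, 0, 0, 0, -0.15]
    - [0, 0, 0, 0, 0, 0, -0.15]
    - [0, 0, 0, 0, 0, 0, -0.15]
    - [0, 0, 0, -2, 0, 0, -0.15]

```text
time_s: 14.8
eef_pos: [0.5365, 0.2015, 0.0096]
eef_rot: [-0.021, -0.706, -0.021, 0.707]
wrist_force: [0.5, 0.2, -0.4]
opening: 0.424
```

servo_tool:
  targets:
    - [0, 0, 0, -10, 0, 0, -0.15]
    - [0, 0, 0, -25, 0, 0, -0.15]
    - [0, 0, 0, -50, 0, 0, -0.15]
    - [0, 0, 0, -90, 0, 0, -0.15]
    - [0, 0, 0, -130, 0, 0, -0.15]
    - [0, 0, 0, -150, 0, 0, -0.15]
    - [0, 0, 0, -150, 0, 0, -0.15]
    - [0, 0, 0, -150, 0, 0, -0.15]

```text
time_s: 15.8
eef_pos: [0.5362, 0.2013, 0.1591]
eef_rot: [-0.021, -0.706, -0.021, 0.708]
wrist_force: [0.2, -0.1, 0.1]
opening: 0.428
```

```bash
python3 - <<'E'
from h import *
from bench import ctrl
o,p,R=pose();print(p,o["wrist_force"],o["opening"],o["time_s"])
c=ctrl.camera("scene");cv2.imwrite("pics/s11.png",c["pixels"])
c=ctrl.camera("wrist");cv2.imwrite("pics/w11.png",c["pixels"])
E
```

```text
[0.53617019 0.20130556 0.15905054] [ 0.1997077  -0.06463515  0.05532878] 0.4282197413883167 15.8
```

View pics/s11.png

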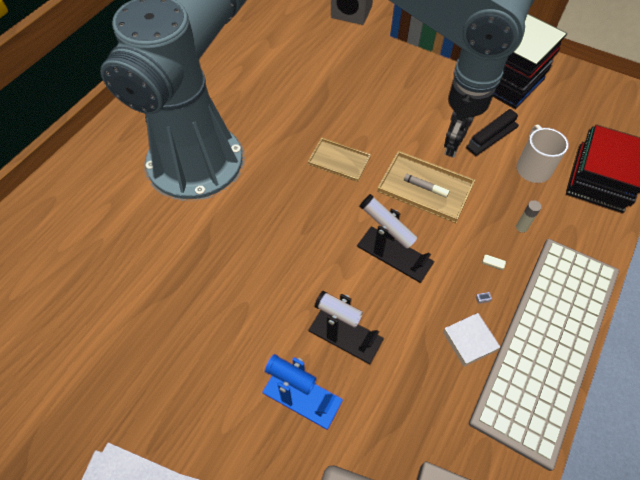

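View pics/w11.png

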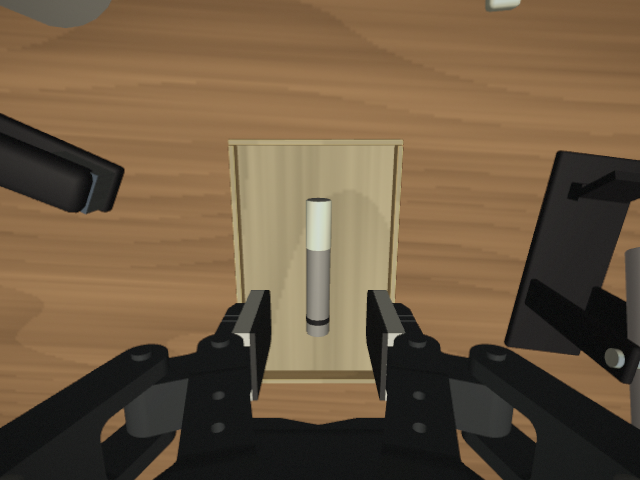

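The marker lies flat in the larger tray, around wrist (318,265). The short tube is unchanged. One hold to confirm the marker is at rest, then hand in.

servo_tool:
  targets:
    - [0, 0, 0, 0, 0, 0, -0.15]
    - [0, 0, 0, 0, 0, 0, -0.15]
    - [0, 0, 0, 0, 0, 0, -0.15]
    - [0, 0, 0, 0, 0, 0, -0.15]
    - [0, 0, 0, 0, 0, 0, -0.15]
    - [0, 0, 0, 0, 0, 0, -0.15]
    - [0, 0, 0, 0, 0, 0, -0.15]
    - [0, 0, 0, 0, 0, 0, -0.15]

```text
time_s: 16.9
eef_pos: [0.5358, 0.2013, 0.1583]
eef_rot: [-0.021, -0.705, -0.021, 0.708]
wrist_force: [0.1, -0.2, 0.8]
opening: 0.426
```

```bash
python3 - <<'E'
from h import *
from bench import ctrl
c=ctrl.camera("scene")["pixels"];a=cv2.imread("pics/s11.png")
f=lambda b:cv2.absdiff(b,c)[165:205,395:460]
print("tray diff",f(a).max(),f(a).mean()); b=cv2.imread("pics/scene0.png")
print("short tube diff vs start",cv2.absdiff(b,c)[285:365,305:390].mean(), "ref desk noise",cv2.absdiff(b,c)[300:380,180:250].mean())
print(ctrl.hand_in())
E
```

```text
tray diff 8 1.2485897435897435
short tube diff vs start 1.7179411764705883 ref desk noise 1.5270238095238096
the job is handed in; nothing more can be done
None
```

The marker is lying flat in the larger wooden tray, and I handed the job in at about 17 s of the 51 s allowed.

I tipped the longer tube to its end stop, where the marker slid out against the plate. I then gripped its cap end, raised it about 12 mm, drew it out 80 mm and laid it along the tray. The longer tube is left tipped.

**Last checks:**
- **Marker at rest:** two scene pictures about 1 s apart showed no change in the tray beyond camera noise. The gripper was clear, about 150 mm above the tray.
- **Shorter tube:** its picture differs from the start by no more than noise (1.7 against 1.5 on bare desk), so it is still level. I did not touch it or the blue look-alike.
- **Forces:** the highest wrist force I read was 14 N, while pressing the tube against its stop. Force was read only at the end of each move call.

**One disagreement:** while closing, the gripper sat 2.6 mm higher than planned and showed an opening of about 16 mm on the 18 mm marker. The marker did not slip.

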